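# Bolt the turning-chisel chest shut

### The arm

A 6-joint arm with a two-finger parallel gripper is mounted at the origin on the work surface. World frame = base frame: x ahead of the robot, y to its left, z up, the work surface at z = 0. Lengths are in m, angles in degrees, forces in N, time in s.
With the tool pointing down it reaches from about 0.375 to 0.9 m from the base axis. Payload 3.1 kg.
Tool frame: the origin (TCP) lies at the very end of the fingers, on their centre line; the grasp point (between the pads) lies 19 mm behind it (grasp_offset is the distance from the TCP to the grasp point, in m); z points along the fingers, y is the direction in which the jaws open and shut (so a half turn about z gives the same grasp; the last joint's range is limited). The gripper opens to 87 mm and grips with 3 to 60 N. Pads are 19 mm wide; open, the fingers measure 117 mm over their backs; the gripper's body (75 mm by 190 mm) begins 51 mm behind the grasp point.
Start: joints at [56.923, 30.224, 82.088, -0, 67.689, -10.227], TCP at [0.243, 0.576, 0.223] pointing down, gripper open.
Joint ranges: [-176.69, 176.69], [-43.24, 126.21], [12.49, 139.97], [-82, 262], [0, 151.66], [-163.58, 163.58]. Speed limits (degrees/s): [159.86, 159.86, 180, 180, 180, 180].

### API

Orientations are given as a 3x3 rotation matrix whose columns are the frame's x, y, z axes.
In Python, from rig import * gives the robot as it stands. The module is installed in compiled form; this text tells all that it offers.
- The arm moves only by the tool play_rows, never from a script. Its argument "plan" is a list that holds one entry, the list of rows, each a list of 7 numbers: the shift along the world's x, y, z each as a share of 5 cm, from -1 to 1, then the turn, a rotation vector about the world's x, y, z each as a share of pi rad, from -1 to 1, then the gripper's target within -1 to 1 (fully open at 1, half-way at 0, shut at -1). A call has 1 to 12 rows; each row shifts and turns the commanded pose from where the row before left it; what a row does not reach is not made up. A row lasts 1/10 s, in which the tool goes at most 50 mm and 8.59 degrees, less where a joint would pass 70% of its speed; a pose out of reach is approached as far as the arm can. A call with a number of a shift or a turn outside -1 to 1 is refused whole. A call with a gripper value outside its range is refused whole. The fingers move at their own pace and stop on an object; the grip force is fixed at half the most. Time passes only in rows, so rows that do not move let the fingers close. It gives the time, the measured TCP pose, the force and the opening at its end, in the units of the state.
- read_state(): the state, without advancing time (a new reading comes with each control period).
- capture(name): name is "side" or "top" or "wrist"; returns the picture (384x512x3 uint8, red, green, blue); there is no depth.
- camera_params(name): a dict with "intrinsics" (3x3 intrinsics, pixels), "R" (3x3) and "t" (3): a world point X has camera coordinates R X + t; the wrist camera has in their place "mount" (4x4, takes a point from camera to tool coordinates, whose origin is the TCP and whose axes are the flange's). Camera axes: x right, y down, z forward; pixel columns grow to the right and rows downward; lengths in m; the calibration is good to about 2 mm. A picture is of the moment at which its call begins: read the wrist's pose just before it. camera_params takes no time and is no camera call.
- hand_in(): hands the job in, once; it reports no verdict.
The state is a dict: "time_s": time; "joint_positions": joint angles; "qvel": joint speeds; "tau": joint torques, N m; "position": TCP position; "tcp_rot": TCP orientation; "force": force on the tool from outside, world axes, zero at the start; "moment": the same for the moment, N m; "opening": opening from 0.0 (shut) to 1.0 (fully open).
Only numpy, scipy, OpenCV 4.12 (cv2) and the standard library are available. Lean on these libraries where they do the work, as an engineer would, in place of code of your own. Each camera call takes 0.05 s, during which the arm holds its last target. There are 200 camera calls.

### The job

Lock the chisel chest for the night: slide the barrel bolt on its lid across into the keeper, feel for the place where its handle lines up with the keeper's notch, turn the handle all the way down into the notch and let go. Be gentle: do not ram the handle against the keeper or force it down beside the notch (no more than about 25 N), and leave the other things lying as they are.

Things in the scene. Friction and masses are not known exactly. Their poses are not given: they have to be found in the camera images.
- chest: Low plywood chest, brown top, 240 (x) x 400 (y) x 104 mm high, fixed to the bench. Origin: centre of its underside; x points to its back, away from the robot, y to its left, z up. The left part of its top (y above -17 mm) is fixed and carries the rigid steel keeper near the front edge; the right part is the lid. What must stay below about 25 N is the force of handle against keeper.
- lid: Lid panel on the right of the chest's top, shut, fixed, with the barrel bolt on it (three guide blocks, tops 10 mm above the rod's axis, 18 to 138 mm to -y of the origin). Origin: on the rod's axis at the handle's foot when throw is 0; 20 mm above the chest's top, 35 mm behind its front edge. x to the chest's back, y the way the bolt slides shut, z up: parallel to the chest's axes.
- throw (a joint): How far the bolt is slid shut along the lid's y, in m: starts at 0 to 0.006 (drawn back). The handle is over the middle of the notch somewhere between 0.055 and 0.079, different each time; it goes down within 1.7 mm either way of that middle, elsewhere it lands on a shoulder. Slid on, the raised handle meets the stop plate exactly 10 mm beyond the middle. Sliding takes about 3 N; it stays where left.
- turn (a joint): Angle of the handle about the rod's axis, in rad: 0 = straight up, grows as it is turned down toward the robot (chest's -x); 1.57 = level, fully down in the notch, the hard end of its travel. Starts at 0 to 0.3. Over the shoulders it is blocked at about 0.75. Turning takes about 0.08 N m (1.5 N at the knob); it stays where left.
- knob (a point): Centre of the steel ball knob, 22 mm diameter, at the handle's end, 62 mm from the rod's axis; the neck is a flat bar 10 mm wide along the slide, 9 mm thick. Upright, it can be pinched from above, fingers to either side along the slide, and can turn between the fingers as they carry it round. Level, it hangs 27 mm out beyond the chest's front edge, free space below.
- blank_a: Bystander: dark wooden pen blank, 130 x 20 x 20 mm, lying on the lid behind the bolt. Origin: centre of its underside.
- blank_b: Bystander: light wooden pen blank, 130 x 20 x 20 mm, lying on the bench in front of the chest. Origin: centre of its underside.
- jar: Bystander: jar, 48 mm diameter, 45 mm high, standing on the chest's fixed top at the back. Origin: centre of its underside.
- collar: Bystander: brass collar, 32 mm diameter, 22 mm high, on the chest's fixed top left of the keeper. Origin: centre of its underside.
- screwdriver: Bystander: screwdriver lying on the bench in front of the chest. Origin: its underside, on the shaft line.
- wrench: Bystander: wrench lying on the bench left of the chest.
- mallet: Bystander: hammer with a dark wooden handle, lying on the bench right of the chest.
- keeper_range (a point): Middle of the range where the notch may be: on the rod's axis, 67 mm along y from the lid's origin; the true keeper sits up to 12 mm off along y, not measured. Going +y it has a shoulder 20 mm long, the open-topped notch 13.5 mm wide, a second shoulder 8 mm long, then a 6 mm stop plate (16 mm above the axis). The shoulders lie 18 to 32 mm in front of the axis, tops 12 mm above it.

How it is judged (in metres and radians):
On the way:
1. the bolt is slid across, its handle still raised (value of joint throw above 0.05 m and value of joint turn below 0.9 rad), for 0.1 s.
At the end, for the whole second after the job is handed in: The bolt is slid across (throw above 50 mm), its handle rests fully down in the keeper's notch (turn above 1.40 rad, at rest), and it has been let go (value of joint throw above 0.05 m and value of joint turn above 1.4 rad and velocity of joint turn between -0.05 and 0.05 rad/s); the robot touches nothing.
It fails at once if the handle is rammed against the keeper or forced down beside the notch: more than 25 N between the bolt and the keeper (contact force between lid and chest above 25 N).
It fails at once if one of the bystanders is moved by more than 30 mm (distance of any of blank_a, blank_b, jar, collar, screwdriver, wrench, mallet from where it was at the start of the episode above 0.03 m).
It also fails if it takes over 48 s, if anything falls off the work surface, if the arm or the gripper's body presses on something with over 40 N, if the wrist force passes 120 N, or if a joint passes its speed limit or range.

## Working session

There is one attempt and no reset: what is moved stays moved. The work goes in short steps, Python scripts to look and compute and a tool call to move; the robot and the scene stay as the last step left them, time stands still between calls to the robot, and variables do not carry over. Pictures are saved under pics/ and viewed, about 8 in all and at most 12, crops included, and the job is handed in when it is done.

Besides the shell and the picture viewer there is one more tool, called after "Request:" by a JSON object that holds its "method" and its "body", one argument or row to a line. play_rows: Moves the arm, as the interface text tells. Its arguments: {"type":"object","properties":{"plan":{"type":"array"}},"required":["plan"]}

```bash
mkdir -p pics; python3 - <<'E'
from rig import *
import cv2,numpy as np
s=read_state();print(s['position'],s['tcp_rot'],s['force'],s['opening'],s['time_s'])
a=capture("side");b=capture("top")
cv2.imwrite('pics/side0.png',a[...,::-1]);cv2.imwrite('pics/top0.png',b[...,::-1])
for n in("side","top","wrist"):print(n,camera_params(n))
E
```

```text
[0.24225277 0.57535653 0.22156246] [[-9.21545377e-01  3.88268904e-01 -1.17281651e-03]
 [ 3.88270489e-01  9.21543688e-01 -1.80485945e-03]
 [ 3.80030849e-04 -2.11862992e-03 -9.99997683e-01]] [-0.56795729 -0.25115995 -0.9972388 ] 0.9993132669328887 0.0
side {'intrinsics': array([[487.98301419,   0.        , 269.06502234],
       [  0.        , 487.98301419, 191.7566927 ],
       [  0.        ,   0.        ,   1.        ]]), 'R': array([[ 0.89516778, -0.44560953,  0.01033394],
       [-0.33415329, -0.68625029, -0.64606665],
       [ 0.29498512,  0.57488493, -0.76321104]]), 't': array([-0.48602921,  0.2896356 ,  1.19923737])}
top {'intrinsics': array([[386.79064445,   0.        , 256.40160331],
       [  0.        , 386.79064445, 197.80172003],
       [  0.        ,   0.        ,   1.        ]]), 'R': array([[-0.01437608, -0.99957149, -0.02549818],
       [-0.98809077,  0.01810882, -0.15280284],
       [ 0.1531991 ,  0.02299782, -0.9879277 ]]), 't': array([0.02738418, 0.55551366, 1.14232023])}
wrist {'intrinsics': array([[308.97386942,   0.        , 259.26024517],
       [  0.        , 308.97386942, 187.6461803 ],
       [  0.        ,   0.        ,   1.        ]]), 'mount': array([[ 5.87773531e-05, -9.57853841e-01, -2.87256011e-01,
         7.80535884e-02],
       [ 9.99999983e-01,  1.06458156e-04, -1.50367618e-04,
         6.93727633e-04],
       [ 1.74610945e-04, -2.87255997e-01,  9.57853831e-01,
        -1.62254504e-01],
       [ 0.00000000e+00,  0.00000000e+00,  0.00000000e+00,
         1.00000000e+00]])}
```

View pics/side0.png

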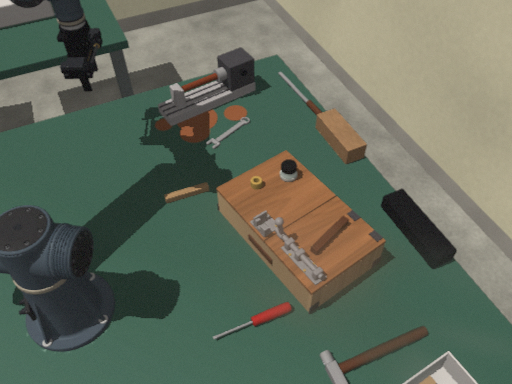

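View pics/top0.png

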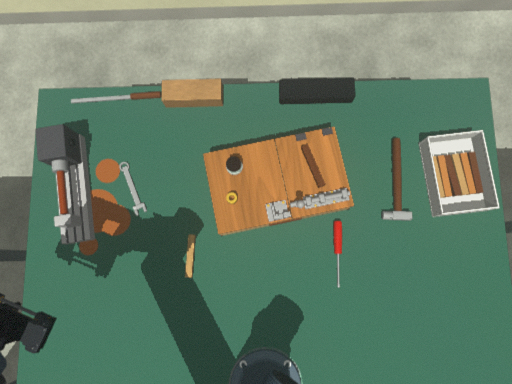

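```bash
cat > h.py <<'E'
import numpy as np,cv2
from rig import *
def cast(cam,px,z):
    p=camera_params(cam);K=p['intrinsics'];R=p['R'];t=p['t']
    d=R.T@np.linalg.inv(K)@np.array([px[0],px[1],1.]);c=-R.T@t
    return c+d*(z-c[2])/d[2]
def proj(cam,X):
    p=camera_params(cam);q=p['intrinsics']@(p['R']@np.asarray(X)+p['t']);return q[:2]/q[2]
E
python3 - <<'E'
from h import *
a=cv2.imread('pics/top0.png');s=cv2.imread('pics/side0.png')
A=cv2.resize(a[115:245,195:365],None,fx=4.6,fy=4.6,interpolation=cv2.INTER_CUBIC)
B=cv2.resize(s[150:310,205:390],None,fx=4.2,fy=4.2*.85,interpolation=cv2.INTER_CUBIC)
# brown top mask
hsv=cv2.cvtColor(a,cv2.COLOR_BGR2HSV);m=cv2.inRange(hsv,(5,80,60),(20,255,255));m[:115]=0;m[245:]=0;m[:,:195]=0;m[:,365:]=0
m=cv2.morphologyEx(m,cv2.MORPH_CLOSE,np.ones((15,15)))
c=max(cv2.findContours(m,0,2)[0],key=cv2.contourArea)
r=cv2.boxPoints(cv2.minAreaRect(c));print(r)
for q in r:print(cast('top',q,.104).round(4))
print(cv2.approxPolyDP(c,6,True)[:,0])
cv2.imwrite('pics/topz.png',A);cv2.imwrite('pics/sidez.png',B)
E
```

```text
[[201.84615 152.23077]
 [337.42303 125.11539]
 [359.34613 234.73077]
 [223.76923 261.84616]]
[0.6863 0.177  0.104 ]
[ 0.7608 -0.2274  0.104 ]
[ 0.4348 -0.2744  0.104 ]
[0.3642 0.1122 0.104 ]
[[334 127]
 [203 154]
 [218 233]
 [332 214]
 [333 240]
 [333 223]
 [353 205]]
```

View pics/topz.png

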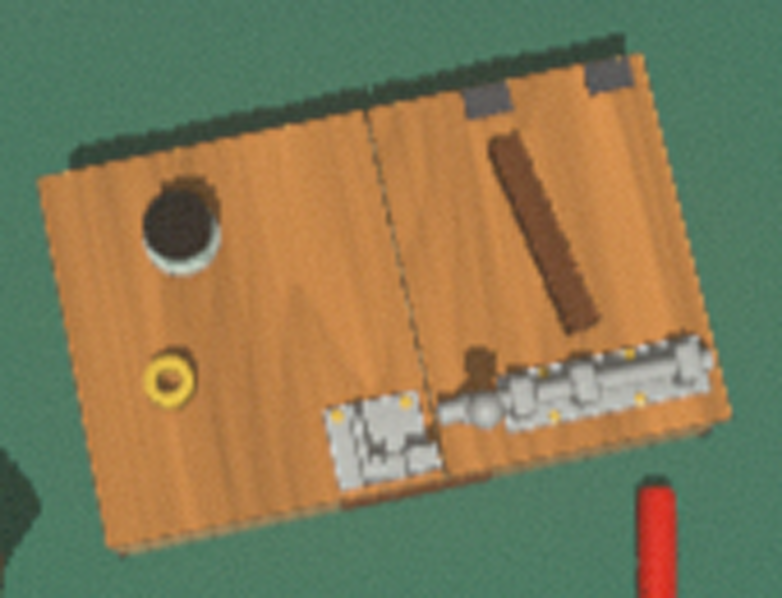

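View pics/sidez.png

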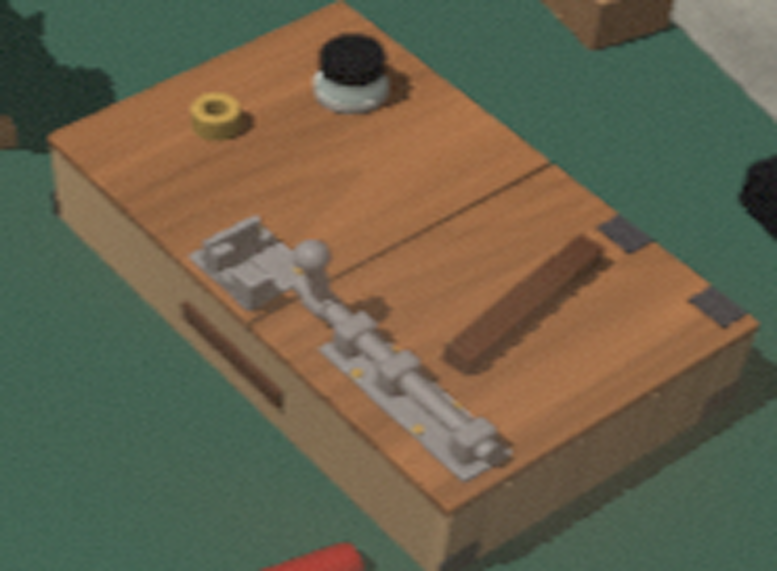

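```bash
python3 - <<'E'
from h import *
T=lambda x,y:(195+x/4.6-.4,115+y/4.6-.4)
S=lambda x,y:(205+x/4.2-.4,150+y/3.57-.4)
P=np.array([cast('top',T(*q),.104) for q in[(38,180),(642,57),(730,416),(110,548)]])
Q=np.array([cast('side',S(*q),.104) for q in[(50,137),(340,2),(758,325),(447,513)]])
print('top LB,RB,RF,LF',P.round(4));print('side LF LB RB RF',Q.round(4))
for A in(P,Q):print([np.linalg.norm(A[i]-A[i-1]).round(4) for i in range(4)])
C=(P.mean(0)+Q.mean(0))/2;print(P.mean(0),Q.mean(0))
def yaw(LB,RB,RF,LF):
    v=LB-RB+LF-RF;w=LB-LF+RB-RF
    return np.degrees(np.arctan2(-v[0],v[1])),np.degrees(np.arctan2(w[1],w[0]))
y=yaw(*P)+yaw(Q[1],Q[2],Q[3],Q[0]);print(y);a=np.radians(np.mean(y))
R=np.array([[np.cos(a),-np.sin(a)],[np.sin(a),np.cos(a)]])
def loc(X):return R.T@(X-C)[:2]
# knob triangulation
pt,ps=T(487,410),S(312,255)
M=lambda n:(lambda p:p['intrinsics']@np.c_[p['R'],p['t']])(camera_params(n))
X=cv2.triangulatePoints(M('top'),M('side'),np.array(pt).reshape(2,1),np.array(ps).reshape(2,1))[:,0];X=X[:3]/X[3]
print('knob',X,'chest-frame',loc(X),proj('top',X)-pt,proj('side',X)-ps)
# keeper pixels in top view at shoulder tops z=.136 : near edge, notch edges, far edge
for q in[(440,455),(410,455),(385,460),(332,480)]:print(q,loc(cast('top',T(*q),.136)).round(4))
for q in[(487,410),(437,412),(500,408),(712,360)]:print('rod',loc(cast('top',T(*q),.124)).round(4))
E
```

```text
top LB,RB,RF,LF [[ 0.6817  0.1739  0.104 ]
 [ 0.7553 -0.2175  0.104 ]
 [ 0.5203 -0.2617  0.104 ]
 [ 0.4441  0.1272  0.104 ]]
side LF LB RB RF [[ 0.4439  0.1229  0.104 ]
 [ 0.6796  0.1693  0.104 ]
 [ 0.7547 -0.2208  0.104 ]
 [ 0.5165 -0.2666  0.104 ]]
[np.float64(0.2422), np.float64(0.3983), np.float64(0.2391), np.float64(0.3963)]
[np.float64(0.3962), np.float64(0.2402), np.float64(0.3973), np.float64(0.2426)]
[ 0.60031876 -0.04452882  0.104     ] [ 0.59866785 -0.04878527  0.104     ]
(np.float64(10.864780625283894), np.float64(10.896992792574123), np.float64(10.72787159915258), np.float64(11.025611346710912))
knob [ 0.51561594 -0.10288512  0.18400618] chest-frame [-0.09298203 -0.0393872 ] [-0.01691017  0.06002176] [ 0.04344569 -0.00971839]
(440, 455) [-0.1083 -0.011 ]
(410, 455) [-0.1045  0.0068]
(385, 460) [-0.1044  0.0223]
(332, 480) [-0.1097  0.0564]
rod [-0.0858 -0.0464]
rod [-0.0806 -0.016 ]
rod [-0.0862 -0.0545]
rod [-0.084  -0.1889]
```

Request:
{"method": "play_rows", "body": {
  "plan": [
    [[0.228, -0.565, 0.05, 0, 0, 0.0234, 1], [0.228, -0.565, 0.05, 0, 0, 0.0234, 1], [0.228, -0.565, 0.05, 0, 0, 0.0234, 1], [0.228, -0.565, 0.05, 0, 0, 0.0234, 1], [0.228, -0.565, 0.05, 0, 0, 0.0234, 1], [0.228, -0.565, 0.05, 0, 0, 0.0234, 1], [0.228, -0.565, 0.05, 0, 0, 0.0234, 1], [0.228, -0.565, 0.05, 0, 0, 0.0234, 1], [0.228, -0.565, 0.05, 0, 0, 0, 1], [0.228, -0.565, 0.05, 0, 0, 0, 1], [0.228, -0.565, 0.05, 0, 0, 0, 1], [0.228, -0.565, 0.05, 0, 0, 0, 1]]
  ]
}}

```text
time_s: 1.3
position: [0.3795, 0.2357, 0.2524]
tcp_rot: [[-0.982, -0.188, -0.001], [-0.188, 0.982, -0.0], [0.001, -0.0, -1.0]]
force: [0.5, 0.2, -1.2]
opening: 1.0
```

Request:
{"method": "play_rows", "body": {
  "plan": [
    [[0.228, -0.565, 0, 0, 0, 0, 1], [0.228, -0.565, 0, 0, 0, 0, 1], [0.228, -0.565, 0, 0, 0, 0, 1], [0.228, -0.565, 0, 0, 0, 0, 1], [0.228, -0.565, 0, 0, 0, 0, 1], [0.228, -0.565, 0, 0, 0, 0, 1], [0.228, -0.565, 0, 0, 0, 0, 1], [0.228, -0.565, 0, 0, 0, 0, 1], [0.228, -0.565, 0, 0, 0, 0, 1], [0.228, -0.565, 0, 0, 0, 0, 1], [0.228, -0.565, 0, 0, 0, 0, 1], [0.228, -0.565, 0, 0, 0, 0, 1]]
  ]
}}

```text
time_s: 2.5
position: [0.5163, -0.1031, 0.2522]
tcp_rot: [[-0.982, -0.188, -0.001], [-0.188, 0.982, 0.0], [0.001, 0.001, -1.0]]
force: [0.3, 0.5, -0.3]
opening: 0.997
```

Request:
{"method": "play_rows", "body": {
  "plan": [
    [[0, 0, 0, 0, 0, 0, 1], [0, 0, 0, 0, 0, 0, 1]]
  ]
}}

```text
time_s: 2.7
position: [0.5157, -0.1022, 0.2519]
tcp_rot: [[-0.982, -0.187, -0.002], [-0.187, 0.982, 0.001], [0.001, 0.001, -1.0]]
force: [-0.1, 0.7, 0.3]
opening: 0.998
```

```bash
python3 - <<'E'
from h import *
s=read_state();print(s['position'],s['tcp_rot'].round(4) if hasattr(s['tcp_rot'],'round') else s['tcp_rot'],s['force'])
im=capture('wrist');cv2.imwrite('pics/w1.png',im[...,::-1])
p=camera_params('wrist');M=p['mount'];R=np.array(s['tcp_rot'])
X=np.array([0.5156,-0.1029,0.184]);q=M[:3,:3].T@(R.T@(X-s['position'])-M[:3,3]);u=p['intrinsics']@q;print('knob expected px',u[:2]/u[2])
E
```

```text
[ 0.51572761 -0.10216027  0.251948  ] [[-0.9824 -0.1867 -0.0016]
 [-0.1867  0.9824  0.0012]
 [ 0.0014  0.0014 -1.    ]] [-0.09164758  0.68481842  0.3460361 ]
knob expected px [258.23363015 198.18811299]
```

View pics/w1.png

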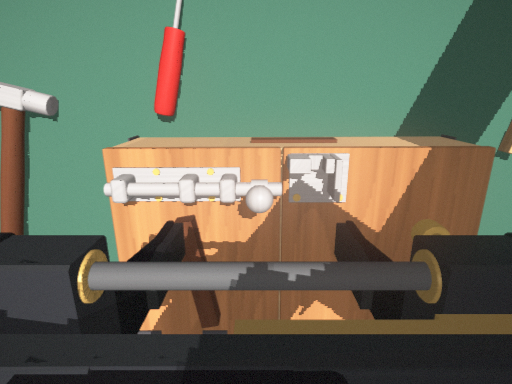

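Request:
{"method": "play_rows", "body": {
  "plan": [
    [[0, 0, -0.3, 0, 0, 0, 0.2], [0, 0, -0.3, 0, 0, 0, 0.2], [0, 0, -0.3, 0, 0, 0, 0.2], [0, 0, -0.3, 0, 0, 0, 0.2], [0, 0, -0.3, 0, 0, 0, 0.2], [0, 0, -0.22, 0, 0, 0, 0.2], [0, 0, 0, 0, 0, 0, 0.2]]
  ]
}}

```text
time_s: 3.45
position: [0.5147, -0.1006, 0.1652]
tcp_rot: [[-0.982, -0.189, -0.004], [-0.189, 0.982, 0.002], [0.003, 0.002, -1.0]]
force: [0.7, 0.0, 0.1]
opening: 0.604
```

Request:
{"method": "play_rows", "body": {
  "plan": [
    [[0, 0, 0, 0, 0, 0, -0.3], [0, 0, 0, 0, 0, 0, -1], [0, 0, 0, 0, 0, 0, -1], [0, 0, 0, 0, 0, 0, -1], [0, 0, 0, 0, 0, 0, -1], [0, 0, 0, 0, 0, 0, -1]]
  ]
}}

```text
time_s: 4.05
position: [0.5165, -0.1024, 0.1669]
tcp_rot: [[-0.982, -0.188, 0.001], [-0.188, 0.982, -0.001], [-0.001, -0.001, -1.0]]
force: [-0.4, -0.3, 1.6]
opening: 0.228
```

Request:
{"method": "play_rows", "body": {
  "plan": [
    [[-0.0189, 0.0982, 0, 0, 0, 0, -1], [-0.0378, 0.1964, 0, 0, 0, 0, -1], [0, 0, 0, 0, 0, 0, -1]]
  ]
}}

```text
time_s: 4.35
position: [0.5134, -0.0863, 0.1669]
tcp_rot: [[-0.982, -0.189, 0.001], [-0.189, 0.982, 0.0], [-0.001, 0.0, -1.0]]
force: [-0.2, -0.7, 3.3]
opening: 0.231
```

Request:
{"method": "play_rows", "body": {
  "plan": [
    [[-0.0189, 0.0982, 0, 0, 0, 0, -1], [-0.0189, 0.0982, 0, 0, 0, 0, -1], [-0.0189, 0.0982, 0, 0, 0, 0, -1], [-0.0189, 0.0982, 0, 0, 0, 0, -1], [0, 0, 0, 0, 0, 0, -1]]
  ]
}}

```text
time_s: 4.85
position: [0.5096, -0.0666, 0.1668]
tcp_rot: [[-0.982, -0.189, 0.0], [-0.189, 0.982, 0.001], [-0.001, 0.001, -1.0]]
force: [-0.5, -1.3, 5.5]
opening: 0.232
```

```bash
python3 - <<'E'
from h import *
s=read_state();print(s['position'],s['force'],s['opening'])
a=capture('side');b=capture('top')
A=cv2.resize(a[180:290,230:340],None,fx=5,fy=5,interpolation=cv2.INTER_CUBIC)[:480]
B=cv2.resize(capture('wrist')[100:260,180:400],None,fx=2.4,fy=2.4)
c=np.zeros((550,800,3),np.uint8);c[:480,:270]=A[:,100:370];c[:384,272:800]=B[:384,:528]
cv2.imwrite('pics/s2.png',c[...,::-1])
E
```

```text
[ 0.50961832 -0.06662512  0.16682691] [-0.53199923 -1.34711457  5.46013343] 0.23178435125302943
```

View pics/s2.png

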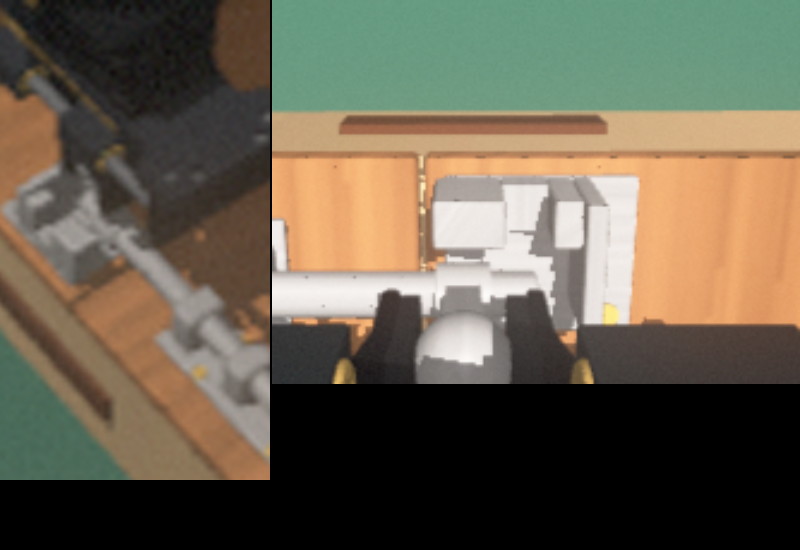

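Request:
{"method": "play_rows", "body": {
  "plan": [
    [[0, 0, 0.04, 0, 0, 0, -1], [-0.0189, 0.0982, 0, 0, 0, 0, -1], [-0.0189, 0.0982, 0, 0, 0, 0, -1], [-0.0189, 0.0982, 0, 0, 0, 0, -1], [-0.0189, 0.0982, 0, 0, 0, 0, -1], [0, 0, 0, 0, 0, 0, -1], [0, 0, 0, 0, 0, 0, -1]]
  ]
}}

```text
time_s: 5.7
position: [0.5048, -0.0465, 0.1672]
tcp_rot: [[-0.982, -0.188, -0.003], [-0.188, 0.982, 0.003], [0.002, 0.003, -1.0]]
force: [5.2, 1.7, -18.6]
opening: 0.231
```

Request:
{"method": "play_rows", "body": {
  "plan": [
    [[-0.0076, 0.0393, 0, 0, 0, 0, -1], [-0.0076, 0.0393, 0, 0, 0, 0, -1], [0, 0, 0, 0, 0, 0, -1], [0, 0, 0, 0, 0, 0, -1]]
  ]
}}

```text
time_s: 6.1
position: [0.5042, -0.0439, 0.1673]
tcp_rot: [[-0.982, -0.188, -0.002], [-0.188, 0.982, 0.001], [0.002, 0.001, -1.0]]
force: [4.7, -1.7, -21.3]
opening: 0.229
```

Request:
{"method": "play_rows", "body": {
  "plan": [
    [[0, 0, -0.034, 0, 0, 0, -1], [0, 0, 0, 0, 0, 0, -1], [0, 0, 0, 0, 0, 0, -1]]
  ]
}}

```text
time_s: 6.4
position: [0.5044, -0.0439, 0.167]
tcp_rot: [[-0.982, -0.188, -0.001], [-0.188, 0.982, 0.0], [0.001, 0.001, -1.0]]
force: [2.3, -0.1, -10.4]
opening: 0.23
```

Request:
{"method": "play_rows", "body": {
  "plan": [
    [[-0.0038, 0.0196, 0, 0, 0, 0, -1], [-0.0019, 0.0098, 0, 0, 0, 0, -1], [0, 0, 0, 0, 0, 0, -1], [0, 0, 0, 0, 0, 0, -1]]
  ]
}}

```text
time_s: 6.8
position: [0.5049, -0.043, 0.1671]
tcp_rot: [[-0.982, -0.188, 0.0], [-0.188, 0.982, -0.001], [-0.0, -0.001, -1.0]]
force: [0.6, -2.9, -8.4]
opening: 0.23
```

Request:
{"method": "play_rows", "body": {
  "plan": [
    [[-0.0038, 0.0196, -0.01, 0, 0, 0, -1], [0, 0, 0, 0, 0, 0, -1], [0, 0, 0, 0, 0, 0, -1]]
  ]
}}

```text
time_s: 7.1
position: [0.505, -0.0419, 0.167]
tcp_rot: [[-0.982, -0.188, 0.001], [-0.188, 0.982, -0.001], [-0.001, -0.001, -1.0]]
force: [0.1, -2.9, -2.7]
opening: 0.234
```

Request:
{"method": "play_rows", "body": {
  "plan": [
    [[-0.0038, 0.0196, 0, 0, 0, 0, -1], [0, 0, 0, 0, 0, 0, -1], [0, 0, 0, 0, 0, 0, -1]]
  ]
}}

```text
time_s: 7.4
position: [0.5048, -0.0407, 0.1669]
tcp_rot: [[-0.982, -0.188, 0.001], [-0.188, 0.982, -0.0], [-0.001, -0.001, -1.0]]
force: [-0.5, -2.8, 1.9]
opening: 0.229
```

Request:
{"method": "play_rows", "body": {
  "plan": [
    [[-0.0019, 0.0098, 0, 0, 0, 0, -1], [0, 0, 0, 0, 0, 0, -1], [0, 0, 0, 0, 0, 0, -1]]
  ]
}}

```text
time_s: 7.7
position: [0.5047, -0.0403, 0.1669]
tcp_rot: [[-0.982, -0.188, 0.001], [-0.188, 0.982, -0.0], [-0.001, -0.001, -1.0]]
force: [-1.4, -3.0, 5.3]
opening: 0.233
```

Request:
{"method": "play_rows", "body": {
  "plan": [
    [[-0.0019, 0.0098, 0, 0, 0, 0, -1], [0, 0, 0, 0, 0, 0, -1], [0, 0, 0, 0, 0, 0, -1]]
  ]
}}

```text
time_s: 8.0
position: [0.5046, -0.0398, 0.1668]
tcp_rot: [[-0.982, -0.188, 0.001], [-0.188, 0.982, -0.0], [-0.001, -0.001, -1.0]]
force: [-1.1, -3.4, 5.8]
opening: 0.232
```

Request:
{"method": "play_rows", "body": {
  "plan": [
    [[-0.0019, 0.0098, 0, 0, 0, 0, -1], [0, 0, 0, 0, 0, 0, -1], [0, 0, 0, 0, 0, 0, -1]]
  ]
}}

```text
time_s: 8.3
position: [0.5045, -0.0394, 0.1669]
tcp_rot: [[-0.982, -0.188, 0.001], [-0.188, 0.982, -0.0], [-0.001, -0.001, -1.0]]
force: [-1.5, -2.6, 6.3]
opening: 0.23
```

Request:
{"method": "play_rows", "body": {
  "plan": [
    [[-0.0019, 0.0098, 0.004, 0, 0, 0, -1], [0, 0, 0, 0, 0, 0, -1], [0, 0, 0, 0, 0, 0, -1]]
  ]
}}

```text
time_s: 8.6
position: [0.5044, -0.0388, 0.1669]
tcp_rot: [[-0.982, -0.188, 0.001], [-0.188, 0.982, -0.0], [-0.001, -0.0, -1.0]]
force: [0.0, -3.2, 5.8]
opening: 0.228
```

Request:
{"method": "play_rows", "body": {
  "plan": [
    [[-0.0019, 0.0098, 0, 0, 0, 0, -1], [0, 0, 0, 0, 0, 0, -1], [0, 0, 0, 0, 0, 0, -1]]
  ]
}}

```text
time_s: 8.9
position: [0.5044, -0.0387, 0.1669]
tcp_rot: [[-0.982, -0.188, 0.001], [-0.188, 0.982, -0.001], [-0.001, -0.001, -1.0]]
force: [-1.2, -4.8, 4.9]
opening: 0.229
```

Request:
{"method": "play_rows", "body": {
  "plan": [
    [[-0.0019, 0.0098, 0, 0, 0, 0, -1], [0, 0, 0, 0, 0, 0, -1], [0, 0, 0, 0, 0, 0, -1]]
  ]
}}

```text
time_s: 9.2
position: [0.5044, -0.0387, 0.1668]
tcp_rot: [[-0.982, -0.189, 0.001], [-0.189, 0.982, -0.002], [-0.001, -0.002, -1.0]]
force: [-1.4, -6.1, 5.4]
opening: 0.233
```

Request:
{"method": "play_rows", "body": {
  "plan": [
    [[0.01, -0.052, 0, 0, 0, 0, -1], [0.01, -0.052, 0, 0, 0, 0, -1], [0.01, -0.052, 0, 0, 0, 0, -1], [0.0105, -0.055, 0, 0, 0, 0, -1], [0, 0, 0, 0, 0, 0, -1], [0, 0, 0, 0, 0, 0, -1], [0, 0, 0, 0, 0, 0, -1]]
  ]
}}

```text
time_s: 9.9
position: [0.5059, -0.0467, 0.1668]
tcp_rot: [[-0.982, -0.187, 0.0], [-0.187, 0.982, 0.003], [-0.001, 0.003, -1.0]]
force: [-0.5, 1.5, 6.7]
opening: 0.226
```

```bash
python3 - <<'E'
from h import *
B=capture('wrist')[80:260,180:400]
s=read_state();print(s['position'],s['force'],s['opening'])
cv2.imwrite('pics/w3.png',cv2.resize(B,None,fx=3,fy=3,interpolation=cv2.INTER_CUBIC)[...,::-1])
E
```

```text
[ 0.50588594 -0.04674267  0.16683302] [-0.46863218  2.32464099  7.61632341] 0.23314103862154406
```

View pics/w3.png

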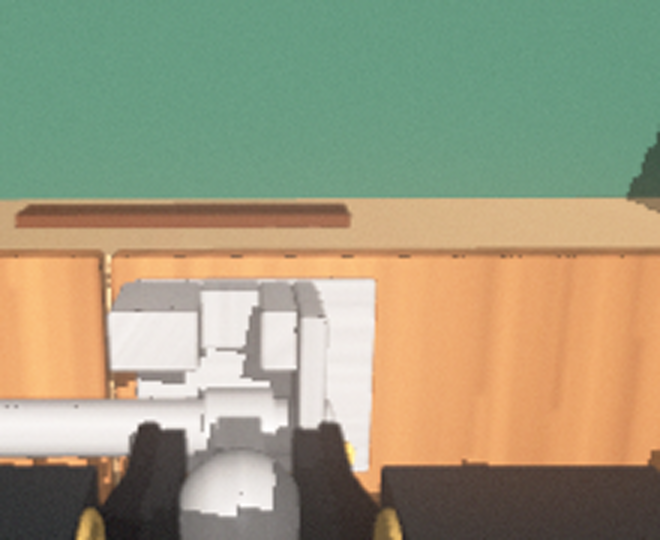

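Request:
{"method": "play_rows", "body": {
  "plan": [
    [[0, 0, 0.006, 0, 0, 0, -1], [0, 0, 0, 0, 0, 0, -1], [0, 0, 0, 0, 0, 0, -1]]
  ]
}}

```text
time_s: 10.25
position: [0.5057, -0.047, 0.1668]
tcp_rot: [[-0.982, -0.188, -0.0], [-0.188, 0.982, 0.002], [-0.0, 0.002, -1.0]]
force: [-0.2, 2.8, 5.2]
opening: 0.229
```

Request:
{"method": "play_rows", "body": {
  "plan": [
    [[0.0038, -0.0196, 0, 0, 0, 0, -1], [0, 0, 0, 0, 0, 0, -1], [0, 0, 0, 0, 0, 0, -1], [0, 0, 0, 0, 0, 0, -1]]
  ]
}}

```text
time_s: 10.65
position: [0.5059, -0.0481, 0.1668]
tcp_rot: [[-0.982, -0.188, -0.0], [-0.188, 0.982, 0.002], [-0.0, 0.002, -1.0]]
force: [-0.7, 2.0, 5.8]
opening: 0.23
```

Request:
{"method": "play_rows", "body": {
  "plan": [
    [[0.0015, -0.008, 0, 0, 0, 0, -1], [-0.0864, -0.0166, -0.013, 0, 0, 0, -1], [-0.0864, -0.0166, -0.0216, 0, 0, 0, -1], [-0.0864, -0.0166, -0.03, 0, 0, 0, -1], [0, 0, 0, 0, 0, 0, -1], [0, 0, 0, 0, 0, 0, -1], [0, 0, 0, 0, 0, 0, -1]]
  ]
}}

```text
time_s: 11.35
position: [0.4922, -0.0519, 0.163]
tcp_rot: [[-0.982, -0.188, -0.002], [-0.188, 0.982, 0.001], [0.002, 0.001, -1.0]]
force: [0.7, 3.3, -3.7]
opening: 0.228
```

Request:
{"method": "play_rows", "body": {
  "plan": [
    [[-0.0905, -0.0091, -0.041, 0, 0, 0, -1], [-0.089, -0.0171, -0.049, 0, 0, 0, -1], [-0.089, -0.0171, -0.057, 0, 0, 0, -1], [0, 0, 0, 0, 0, 0, -1], [0, 0, 0, 0, 0, 0, -1], [0, 0, 0, 0, 0, 0, -1]]
  ]
}}

```text
time_s: 11.95
position: [0.4795, -0.0546, 0.156]
tcp_rot: [[-0.982, -0.188, -0.001], [-0.188, 0.982, -0.0], [0.001, -0.0, -1.0]]
force: [2.1, 1.0, -2.8]
opening: 0.235
```

```bash
cat > loc.py <<'E'
from h import *
s=read_state();p=s['position'];a=np.radians(10.88)
d=np.array(p)-[0.5044,-0.0387,0.1668]
f=-(np.cos(a)*d[0]+np.sin(a)*d[1]);l=-np.sin(a)*d[0]+np.cos(a)*d[1]
# arc reference: th0=.14 at upright
F=62*np.sin(.14)+f*1e3;Z=62*np.cos(.14)+d[2]*1e3
print('time',s['time_s'],'back from stop mm',-l*1e3,'fwd',F,'up',Z,'theta',np.arctan2(F,Z),'r',np.hypot(F,Z),'F',np.round(s['force'],1))
E
python3 loc.py
```

```text
time 11.95 back from stop mm 10.946027496297846 fwd 36.15835947978744 up 50.61956909761471 theta 0.620269426735056 r 62.20745723703649 F [ 2.1  1.  -2.8]
```

Request:
{"method": "play_rows", "body": {
  "plan": [
    [[-0.003, 0.0157, 0, 0, 0, 0, -1], [-0.0613, -0.0118, -0.048, 0, 0, 0, -1], [-0.0613, -0.0118, -0.054, 0, 0, 0, -1], [0, 0, 0, 0, 0, 0, -1], [0, 0, 0, 0, 0, 0, -1]]
  ]
}}

```text
time_s: 12.45
position: [0.4736, -0.0552, 0.1512]
tcp_rot: [[-0.982, -0.188, 0.0], [-0.188, 0.982, -0.001], [-0.0, -0.001, -1.0]]
force: [2.5, -3.2, -0.5]
opening: 0.23
```

```bash
python3 loc.py
```

```text
time 12.45 back from stop mm 10.43504808775551 fwd 41.972160387810646 up 45.84245894332418 theta 0.7413531568096072 r 62.15459186247195 F [ 2.5 -3.2 -0.5]
```

Request:
{"method": "play_rows", "body": {
  "plan": [
    [[-0.0461, -0.0089, -0.046, 0, 0, 0, -1], [0, 0, 0, 0, 0, 0, -1], [0, 0, 0, 0, 0, 0, -1]]
  ]
}}

```text
time_s: 12.75
position: [0.471, -0.0552, 0.1488]
tcp_rot: [[-0.982, -0.188, -0.0], [-0.188, 0.982, 0.0], [0.0, 0.0, -1.0]]
force: [2.5, -2.6, -0.1]
opening: 0.227
```

```bash
python3 loc.py
```

```text
time 12.75 back from stop mm 9.93347512001217 fwd 44.535806175448265 up 43.3535180147737 theta 0.79884936313105 r 62.15275984181558 F [ 2.5 -2.6 -0.1]
```

Request:
{"method": "play_rows", "body": {
  "plan": [
    [[-0.0504, -0.0097, -0.061, 0, 0, 0, -1], [0, 0, 0, 0, 0, 0, -1]]
  ]
}}

```text
time_s: 12.95
position: [0.4681, -0.0556, 0.1454]
tcp_rot: [[-0.982, -0.188, -0.001], [-0.188, 0.982, 0.0], [0.001, 0.0, -1.0]]
force: [2.0, -1.9, -0.8]
opening: 0.228
```

Request:
{"method": "play_rows", "body": {
  "plan": [
    [[-0.0504, -0.0097, -0.065, 0, 0, 0, -1], [-0.0504, -0.0097, -0.068, 0, 0, 0, -1], [0, 0, 0, 0, 0, 0, -1], [0, 0, 0, 0, 0, 0, -1]]
  ]
}}

```text
time_s: 13.35
position: [0.4632, -0.0565, 0.1387]
tcp_rot: [[-0.982, -0.188, -0.001], [-0.188, 0.982, 0.0], [0.001, 0.001, -1.0]]
force: [2.0, -2.2, -1.7]
opening: 0.222
```

```bash
python3 loc.py
```

```text
time 13.35 back from stop mm 9.663397016838605 fwd 52.509853993454236 up 33.290084765111814 theta 1.0057670573766877 r 62.17326201899183 F [ 2.  -2.2 -1.7]
```

Request:
{"method": "play_rows", "body": {
  "plan": [
    [[-0.0458, -0.0128, -0.08, 0, 0, 0, -1], [-0.0395, -0.0076, -0.082, 0, 0, 0, -1], [-0.0332, -0.0064, -0.084, 0, 0, 0, -1], [-0.0275, -0.0053, -0.087, 0, 0, 0, -1], [0, 0, 0, 0, 0, 0, -1], [0, 0, 0, 0, 0, 0, -1], [0, 0, 0, 0, 0, 0, -1]]
  ]
}}

```text
time_s: 14.05
position: [0.4552, -0.058, 0.1222]
tcp_rot: [[-0.982, -0.188, -0.003], [-0.188, 0.982, 0.001], [0.002, 0.001, -1.0]]
force: [-2.9, -2.7, 1.3]
opening: 0.222
```

```bash
python3 loc.py
```

```text
time 14.05 back from stop mm 9.675158268918233 fwd 60.59805989114504 up 16.757900552226047 theta 1.3009972212660719 r 62.87250665822939 F [-2.9 -2.7  1.3]
```

Request:
{"method": "play_rows", "body": {
  "plan": [
    [[-0.0177, -0.0034, -0.067, 0, 0, 0, -1], [-0.0098, -0.0019, -0.067, 0, 0, 0, -1], [-0.004, -0.0008, -0.067, 0, 0, 0, -1], [0, 0, -0.05, 0, 0, 0, -1], [0, 0, 0, 0, 0, 0, -1], [0, 0, 0, 0, 0, 0, -1], [0, 0, 0, 0, 0, 0, -1]]
  ]
}}

```text
time_s: 14.75
position: [0.4529, -0.0583, 0.1093]
tcp_rot: [[-0.982, -0.189, -0.004], [-0.189, 0.982, 0.001], [0.004, 0.001, -1.0]]
force: [-5.5, -3.9, 0.5]
opening: 0.226
```

```bash
python3 loc.py
```

```text
time 14.75 back from stop mm 9.547907261563527 fwd 62.91925502031165 up 3.9331460996193925 theta 1.5083665509157866 r 63.04206762592709 F [-5.5 -3.9  0.5]
```

Request:
{"method": "play_rows", "body": {
  "plan": [
    [[0.01, 0, -0.03, 0, 0, 0, -1], [0, 0, 0, 0, 0, 0, -1], [0, 0, 0, 0, 0, 0, -1]]
  ]
}}

```text
time_s: 15.05
position: [0.4528, -0.0582, 0.1078]
tcp_rot: [[-0.982, -0.189, -0.005], [-0.189, 0.982, 0.001], [0.005, 0.002, -1.0]]
force: [-4.8, -4.1, 0.8]
opening: 0.225
```

Request:
{"method": "play_rows", "body": {
  "plan": [
    [[0, 0, -0.016, 0, 0, 0, -1], [0, 0, 0, 0, 0, 0, -1], [0, 0, 0, 0, 0, 0, -1]]
  ]
}}

```text
time_s: 15.35
position: [0.4528, -0.0582, 0.1071]
tcp_rot: [[-0.982, -0.189, -0.005], [-0.189, 0.982, 0.001], [0.005, 0.002, -1.0]]
force: [-6.5, -4.6, 1.7]
opening: 0.222
```

```bash
python3 loc.py
```

```text
time 15.35 back from stop mm 9.442433883080554 fwd 63.05012338428945 up 1.6736950259340446 theta 1.5442570914601887 r 63.07233398102499 F [-6.5 -4.6  1.7]
```

Request:
{"method": "play_rows", "body": {
  "plan": [
    [[0.006, 0, -0.016, 0, 0, 0, -1], [0, 0, 0, 0, 0, 0, -1], [0, 0, 0, 0, 0, 0, -1]]
  ]
}}

```text
time_s: 15.65
position: [0.4527, -0.0581, 0.1062]
tcp_rot: [[-0.982, -0.189, -0.006], [-0.189, 0.982, 0.001], [0.006, 0.002, -1.0]]
force: [-7.8, -4.2, 2.9]
opening: 0.224
```

Request:
{"method": "play_rows", "body": {
  "plan": [
    [[0, 0, 0, 0, 0, 0, 0.2], [0, 0, 0, 0, 0, 0, 0.2], [0, 0, 0, 0, 0, 0, 0.2], [0, 0, 0, 0, 0, 0, 0.2], [0, 0, 0, 0, 0, 0, 0.2]]
  ]
}}

```text
time_s: 16.15
position: [0.4559, -0.0585, 0.1069]
tcp_rot: [[-0.982, -0.188, 0.001], [-0.188, 0.982, -0.0], [-0.001, -0.0, -1.0]]
force: [0.2, 0.1, -0.0]
opening: 0.562
```

Request:
{"method": "play_rows", "body": {
  "plan": [
    [[0, 0, 0.1, 0, 0, 0, 0.2], [0, 0, 0.2, 0, 0, 0, 0.2], [0, 0, 0.4, 0, 0, 0, 0.2], [0, 0, 0.4, 0, 0, 0, 0.2], [0, 0, 0.4, 0, 0, 0, 0.2], [0, 0, 0.4, 0, 0, 0, 0.2], [0, 0, 0.4, 0, 0, 0, 0.2], [0, 0, 0, 0, 0, 0, 0.2], [0, 0, 0, 0, 0, 0, 0.2]]
  ]
}}

```text
time_s: 17.05
position: [0.4556, -0.0585, 0.2225]
tcp_rot: [[-0.982, -0.188, 0.001], [-0.188, 0.982, -0.001], [-0.001, -0.001, -1.0]]
force: [-0.6, 0.4, 0.3]
opening: 0.598
```

```bash
python3 - <<'E'
from h import *
s=read_state();print(s['position'],s['force'],s['opening'])
w=capture('wrist')[40:260,130:400];a=capture('side')[150:310,205:390]
c=np.zeros((540,800,3),np.uint8);c[:352,:432]=cv2.resize(w,(432,352));c[:320,434:800]=cv2.resize(a,(366,320))
cv2.imwrite('pics/end.png',c[...,::-1])
E
```

```text
[ 0.45560035 -0.05851239  0.22245136] [-0.56422612  0.41865332  0.27806506] 0.5980035769148064
```

View pics/end.png

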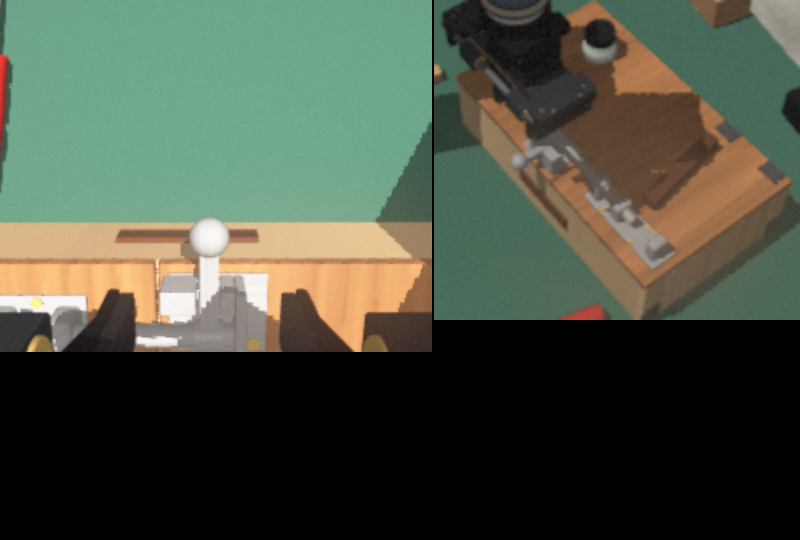

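The handle lies level through the notch, with the knob at (209,238) in the wrist crop and beyond the front edge. The gripper is clear of it.

```bash
python3 -c "
from rig import *
print(hand_in())"
```

```text
the job is handed in; nothing more can be done
None
```

The chest is bolted: the handle is down in the keeper's notch, the knob is released, and the job is handed in (no verdict was reported). It took about 17 s of the 48 s allowed.

- **Finding the notch:** I pinched the knob from above and slid the bolt until it met the stop plate. The force along the slide rose only from about 3 N to 6 N there. I then backed off about 10 mm and turned the handle down.
- **Turning down:** The handle passed the 0.75 rad shoulder angle without being blocked. By arm position it reached about 1.55 rad.
- **Forces:** In the readings at the end of each move, the sideways and turning forces at the tool stayed below about 9 N. The largest reading was a vertical pull of about 21 N. It came when I raised the grip 2 mm too far during the slide, and I corrected it.
- **Last check:** The final pictures show the handle level in the notch and the gripper about 10 cm above it, with a force reading near zero. The screwdriver, jar and dark blank look undisturbed. I did not re-measure the bystanders, and the collar, light blank, wrench and mallet were not in those final pictures.

Two readings did not quite match:
- **Grip opening:** it read about 20 mm on the 22 mm knob.
- **Back-off distance:** it read between 9.4 and 10.9 mm during the turn. That is inside the 1.7 mm tolerance, and I corrected it along the way.

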